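# Cull the two scrap heels from the row

## Task

Five stacked shoe heels stand in a row on the cobbler's bench and two of them are scrap: one has a corner broken off, the other is only half as thick as the rest (colour means nothing). Slide both scrap heels along the bench, never lifting or tipping them over, until each lies flat and wholly inside the red scrap bay beside the row, anywhere along it. Leave the three sound heels, the glue bottle, the hammer, the tack cup and the wooden shoe last where they are.

Things in the scene. Friction and masses are not known exactly. Their poses are not given: they have to be found in the camera images.
- heel_chipped: scrap heel, 28 mm high, four 7 mm layers, 70 mm long (its own x) by 60 mm wide, seen from above a D: flat face at x = -35 mm (towards the robot at yaw 0), half-round end of radius 30 mm at x = +35 mm; a triangular piece is missing from the corner at (-x, +y), 28 mm along x and 22 mm along y, so its flat face only runs from y = -30 to y = +8 mm. Origin at the middle of its underside, z up.
- heel_thin: scrap heel, only 14 mm high (two 7 mm layers), otherwise whole: 70 mm long (its own x) by 60 mm wide, seen from above a D: flat face at x = -35 mm (towards the robot at yaw 0), half-round end of radius 30 mm at x = +35 mm. Origin at the middle of its underside, z up.
- heel_sound1: sound heel, 28 mm high, four 7 mm layers, whole: 70 mm long (its own x) by 60 mm wide, seen from above a D: flat face at x = -35 mm (towards the robot at yaw 0), half-round end of radius 30 mm at x = +35 mm. Origin at the middle of its underside, z up. Must stay.
- heel_sound2: sound heel, 28 mm high, four 7 mm layers, whole: 70 mm long (its own x) by 60 mm wide, seen from above a D: flat face at x = -35 mm (towards the robot at yaw 0), half-round end of radius 30 mm at x = +35 mm. Origin at the middle of its underside, z up. Must stay.
- heel_sound3: sound heel, 28 mm high, four 7 mm layers, whole: 70 mm long (its own x) by 60 mm wide, seen from above a D: flat face at x = -35 mm (towards the robot at yaw 0), half-round end of radius 30 mm at x = +35 mm. Origin at the middle of its underside, z up. Must stay.
- bay: fixed scrap bay beyond the row: a red rectangle painted on the bench, 140 mm deep (its x) by 520 mm wide (its y), no step at its edge; 6 mm thick, 24 mm high steel fences stand just outside its far (+x) and side edges; the near edge at x = -70 mm, facing the heels and the robot, is open. Origin at the middle of the rectangle at bench height; x points away from the robot.
- glue: bystander: standing glue bottle, 52 mm across, 120 mm high, origin at the middle of its underside
- hammer: bystander: hammer lying on the bench, about 300 mm long, handle to its -x
- tacks: bystander: steel tack cup, 76 mm across, 50 mm high, origin at the middle of its underside
- last: bystander: wooden shoe last lying on the bench, about 255 mm long (its x, toe at +x), 76 mm wide, 75 mm high, origin under its middle
Things that resemble listed ones, but are neither listed nor needed, are in the scene too. What is shaped like the heel_thin but green or grey is not meant.

How it is judged:
At the end, for the whole second after the job is handed in: Both scrap heels rest flat on the bench inside the bay: centre no more than 40 mm in front of the bay's centre line (so at most 5 mm over the near edge when square), and not past the fences; the sound heels have moved less than 25 mm and the glue bottle, hammer, tack cup and last less than 40 mm (x of heel_chipped in the frame of bay between -0.04 and 0.07 m and y of heel_chipped in the frame of bay between -0.24 and 0.24 m and height (world z) of each of heel_chipped, heel_thin below 0.008 m and angle between each of heel_chipped, heel_thin's own z axis and vertical below 0.15 rad and linear speed of each of heel_chipped, heel_thin below 0.02 m/s and x of heel_thin in the frame of bay between -0.04 and 0.07 m and y of heel_thin in the frame of bay between -0.24 and 0.24 m and distance of each of heel_sound1, heel_sound2, heel_sound3 from where it was at the start of the episode below 0.025 m and distance of each of glue, hammer, tacks, last from where it was at the start of the episode below 0.04 m); the robot touches nothing.
It fails at once if a sound heel is shoved out of its place (25 mm or more) (distance of any of heel_sound1, heel_sound2, heel_sound3 from where it was at the start of the episode above 0.025 m).
It fails at once if a scrap heel is lifted (underside more than 25 mm up) or tipped over (more than 45 degrees) (height (world z) of any of heel_chipped, heel_thin above 0.025 m or angle between any of heel_chipped, heel_thin's own z axis and vertical above 0.785 rad).
It fails at once if the glue bottle, hammer, tack cup or last is moved 40 mm or more (distance of any of glue, hammer, tacks, last from where it was at the start of the episode above 0.04 m).
It also fails if it takes over 48 s, if anything falls off the work surface, if the arm or the gripper's body presses on something with over 40 N, if the wrist force passes 120 N, or if a joint passes its speed limit or range.

## Robot

A 6-joint arm with a two-finger parallel gripper is mounted at the origin on the work surface. World frame = base frame: x ahead of the robot, y to its left, z up, the work surface at z = 0. Lengths are in m, angles in rad, forces in N, time in s.
With the tool pointing down it reaches from about 0.25 to 0.8 m from the base axis. Payload 8.5 kg.
Tool frame: the origin (TCP) lies at the very end of the fingers, on their centre line; the grasp point (between the pads) lies 19 mm behind it (env.grip_point_offset is the distance from the TCP to the grasp point, in m); z points along the fingers, y is the line along which they close (so a half turn about z gives the same grasp; the last joint's range is limited). The gripper opens to 85 mm and grips with 20 to 120 N. Pads are 22 mm wide; open, the fingers measure 114 mm over their backs; the gripper's body (76 mm by 85 mm) begins 54 mm behind the grasp point. The pads swing forward as they close: fully open they stand 13 mm farther back than shut.
Start: joints at [-1.324, 0.238, -0.013, 1.319, 0, 1.571], TCP at [0.128, -0.509, 0.231] pointing down, gripper open.
Joint ranges: [-2.66, 2.66], [-1.03, 1.9], [-1.14, 1.46], [-1.82, 2.27], [-1.45, 1.34], [-3.14, 3.14]. Speed limits (rad/s): [2.22, 2.22, 2.79, 3.14, 3.14, 3.14].

## Interface

Orientations are given as a unit quaternion [w, x, y, z].
In Python, from workcell import monitor, snapshot, camera_params, sign_off, env gives the robot as it stands.
- The arm moves only by the tool step_arm, never from a script. Its argument "plan" is a list of rows, each a list of 5 numbers: the shift along the tool's x, y, z each as a share of 0.15 m, from -1 to 1, then the turn about the tool's z as a share of pi rad, from -1 to 1, then the opening, from -1 (shut) to 1 (fully open). A call has 1 to 5 rows; each row is the pose to reach, as a shift and turn from the pose commanded when the call began, along the tool's axes at that moment, turning the shorter way round; what a row does not reach only later rows make up. A row lasts 1/8 s, in which the tool goes at most 62.5 mm and 10.7 degrees, less where a joint would pass 70% of its speed; a pose out of reach is approached as far as the arm can. A call with a number of a shift or a turn outside -1 to 1 is refused whole. A call with a gripper value outside its range is refused whole. The fingers move at their own pace and stop on an object; "force" is the grip in N (left out, the last holds). Time passes only in rows, so rows that repeat a pose let the fingers close. It gives the time, the measured TCP pose, the force, the opening and the grip force at its end, in the units of the state.
- monitor.get_state(): the state, without advancing time (a new reading comes with each control period).
- snapshot(name): name is "side" or "top"; returns the picture (400x640x3 uint8, red, green, blue); there is no depth.
- camera_params(name): a dict with "fovy" (degrees; the focal length in pixels is half the picture's height over the tangent of half this angle, whatever the lens; pixels are square), "cx", "cy" (the principal point, pixels), "distortion" ([k1, k2, p1, p2, k3] as OpenCV has them; the pictures are not rectified), "rvec" (rotation vector, rad) and "tvec" (3), from world to camera coordinates, as OpenCV has them. Camera axes: x right, y down, z forward; pixel columns grow to the right and rows downward; lengths in m; the calibration is good to about 2 mm. A picture is of the moment at which its call begins. camera_params takes no time and is no camera call.
- sign_off(): hands the job in; it is judged then, once.
The state is a dict: "time": time; "q": joint angles; "dq": joint speeds; "joint_torque": joint torques, N m; "eef_pos": TCP position; "tool_rot": TCP orientation; "contact_force": force on the tool from outside, world axes, zero at the start; "moment": the same for the moment, N m; "opening": finger opening in m; "grip_force": force on a finger pad.
Only numpy, scipy, OpenCV 4.12 (cv2) and the standard library are available. Lean on these libraries where they do the work, as an engineer would, in place of code of your own. Each camera call takes 0.05 s, during which the arm holds its last target. There are 200 camera calls.

## Working session

There is one attempt and no reset: what is moved stays moved. The work goes in short steps, Python scripts to look and compute and a tool call to move; the robot and the scene stay as the last step left them, time stands still between calls to the robot, and variables do not carry over. Pictures are saved under pics/ and viewed, at most 10 in all, crops included, and the job is handed in when it is done.

Besides the shell and the picture viewer there is one more tool, called after "Request:" as a command line: name --pt "numbers of a row" for each row, then --argument value for the rest. step_arm: Moves the arm, as the interface text tells. Shift numbers are shares of 0.15 m and turn numbers shares of pi rad, none past 1 either way. Its arguments: {"type":"object","properties":{"plan":{"type":"array"},"force":{"type":"number"}},"required":["plan"]}

```bash
mkdir -p pics; cat > h.py <<'E'
import numpy as np,cv2
from workcell import monitor,snapshot,camera_params,sign_off,env
def KD(n,img_h=400):
    p=camera_params(n); f=img_h/2/np.tan(np.radians(p['fovy'])/2)
    K=np.array([[f,0,p['cx']],[0,f,p['cy']],[0,0,1.]])
    return K,np.array(p['distortion'],float),cv2.Rodrigues(np.array(p['rvec'],float))[0],np.array(p['tvec'],float).ravel()
def ray(n,px,z):
    K,D,R,t=KD(n); u=cv2.undistortPoints(np.array(px,float).reshape(-1,1,2),K,D).reshape(-1,2)
    d=np.c_[u,np.ones(len(u))]@R; c=-R.T@t
    return c+d*((z-c[2])/d[:,2])[:,None]
E
python3 - <<'E'
from h import *
for n in('top','side'):
    im=snapshot(n); cv2.imwrite(f'pics/{n}0.png',im[:,:,::-1])
    K,D,R,t=KD(n); print(n,K[0,0],-R.T@t,D)
s=monitor.get_state(); print(s['time'],s['eef_pos'],s['tool_rot'],s['opening'])
E
```

```text
top 484.69702200542923 [0.29496582 0.05213136 1.3874589 ] [0.02975274 0.         0.         0.         0.        ]
side 381.39474446939965 [-0.05012601  0.77132811  1.06610668] [0.03246535 0.         0.         0.         0.        ]
0.1 [ 0.1281539  -0.50872955  0.23073096] [-6.47644525e-04  9.92395776e-01  1.23086128e-01 -9.30338037e-05] 0.08560435709960283
```

View pics/top0.png

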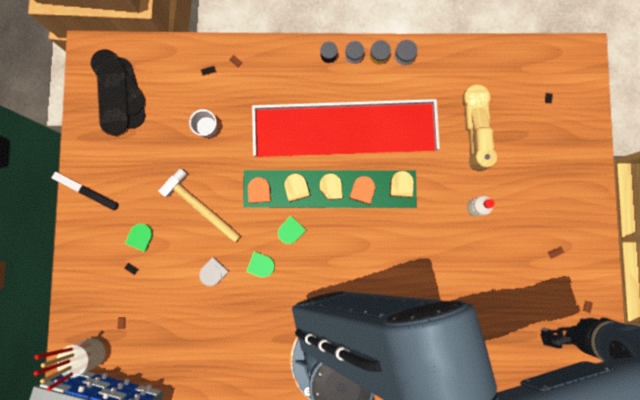

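View pics/side0.png

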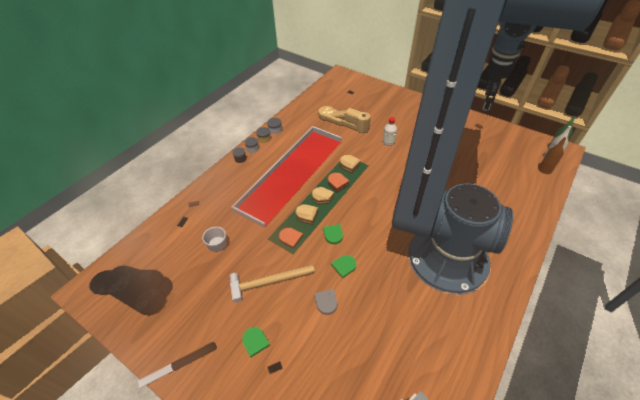

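Top view: five heels sit on a green mat at columns 259, 296, 331, 364 and 402, around row 187. The red bay spans (253–438, 103–156). I'll zoom in to spot the scrap ones.

```bash
python3 - <<'E'
from h import *
a=cv2.imread('pics/top0.png'); b=cv2.imread('pics/side0.png')
A=cv2.resize(a[165:212,238:423],None,fx=4.3,fy=4.3,interpolation=cv2.INTER_CUBIC)
B=cv2.resize(b[145:255,265:380],None,fx=3.4,fy=3.4,interpolation=cv2.INTER_CUBIC)
c=np.zeros((A.shape[0]+B.shape[0],800,3),np.uint8); c[:A.shape[0],:A.shape[1]]=A; c[A.shape[0]:,:B.shape[1]]=B
cv2.imwrite('pics/crop0.png',c)
hsv=cv2.cvtColor(a,cv2.COLOR_BGR2HSV)
m=np.zeros(a.shape[:2],np.uint8); r=a[170:208,244:417].astype(int)
m[170:208,244:417]=((r[...,2]>r[...,1]+25)&(r[...,2]>150))*255
for k in cv2.findContours(m,cv2.RETR_EXTERNAL,cv2.CHAIN_APPROX_NONE)[0]:
    if cv2.contourArea(k)<100: continue
    M=cv2.moments(k); c0=[M['m10']/M['m00'],M['m01']/M['m00']]
    p=ray('top',k,0.028); q=ray('top',cv2.approxPolyDP(k,2,True),.028)
    print(np.round(c0,1),cv2.contourArea(k),ray('top',c0,.028).round(3),'rect',cv2.minAreaRect((p[:,:2]*1000).astype(np.float32)))
    print((q[:,:2]*1000).round().astype(int).tolist())
red=((hsv[...,2]>150)&((hsv[...,0]<4)|(hsv[...,0]>176))&(hsv[...,1]>200)).astype(np.uint8)
k=max(cv2.findContours(red,cv2.RETR_EXTERNAL,cv2.CHAIN_APPROX_NONE)[0],key=cv2.contourArea)
print('bay',cv2.minAreaRect((ray('top',k,0)[:,:2]*1000).astype(np.float32)))
print((ray('top',cv2.approxPolyDP(k,4,True),0)[:,:2]).round(3).tolist())
# bystanders
for n,px in dict(glue=[480,206],hammerEnd=[238,239],lastnear=[486,160]).items(): print(n,ray('top',px,.03).round(3))
E
```

```text
[258.3 190.4] 462.0 [[0.47  0.223 0.028]] rect ((472.7669677734375, 222.2819366455078), (71.34160614013672, 59.2631950378418), 1.09818434715271)
[[503, 241], [488, 252], [437, 248], [440, 192], [500, 202], [508, 221]]
[362.8 189.4] 477.5 [[ 0.474 -0.073  0.028]] rect ((476.9250183105469, -73.30900573730469), (62.665531158447266, 72.93756103515625), 72.98200988769531)
[[510, -62], [489, -45], [452, -36], [436, -93], [473, -104], [498, -102], [512, -82]]
[398.  186.4] 112.0 [[ 0.483 -0.172  0.028]] rect ((491.5092468261719, -182.1324462890625), (59.402286529541016, 71.51612091064453), 89.31999969482422)
[[521, -167], [501, -153], [458, -152], [456, -208], [493, -212], [464, -206], [467, -152], [493, -158], [473, -169], [519, -170], [527, -187]]
bay ((653.4562377929688, -22.36712646484375), (137.2891082763672, 516.3367309570312), 2.270085334777832)
[[0.728, -0.277], [0.711, 0.234], [0.577, 0.232], [0.597, -0.28]]
glue [[ 0.428 -0.401  0.03 ]]
hammerEnd [[0.333 0.277 0.03 ]]
lastnear [[ 0.559 -0.422  0.03 ]]
```

View pics/crop0.png

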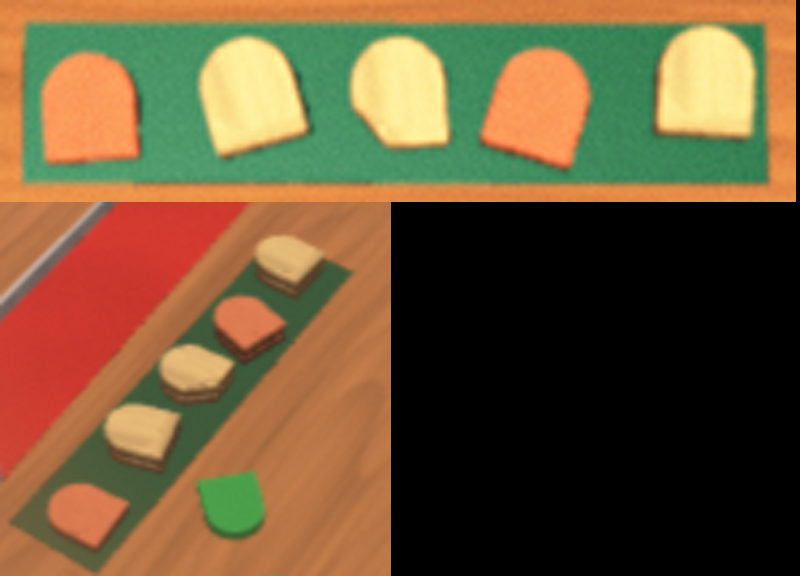

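The crops settle it. The chipped heel is the middle one (px ≈ 331,186, with its lower-left corner missing). The thin one is the leftmost (px ≈ 259,188, low sides in the side view). Next I'll work out positions from the corner pixels.

```bash
python3 - <<'E'
from h import *
f=lambda l,z:(ray('top',[[x/4.3+237.6,y/4.3+164.6] for x,y in l],z)[:,:2]*1000).round().astype(int).tolist()
print('thin top: cornerL,cornerR,nose,left,right',f([(44,162),(139,157),(86,52),(42,100),(136,98)],.014))
print('chip: chipend,faceL,faceR,nose,left,right',f([(354,107),(388,146),(449,143),(397,37),(351,85),(446,85)],.028))
print('sound L: L corner,R corner,nose,leftmax,rightmax',f([(222,156),(308,130),(243,37),(199,85),(290,75)],.028))
print('sound R: L corner, R corner, left max',f([(481,137),(570,167),(510,70)],.028))
s=monitor.get_state(); print(s['eef_pos'],2*np.arctan2(s['tool_rot'][2],s['tool_rot'][1]))
E
```

```text
thin top: cornerL,cornerR,nose,left,right [[438, 254], [441, 191], [511, 227], [479, 256], [481, 194]]
chip: chipend,faceL,faceR,nose,left,right [[473, 49], [448, 26], [450, -14], [520, 21], [488, 51], [488, -12]]
sound L: L corner,R corner,nose,leftmax,rightmax [[441, 135], [458, 79], [520, 122], [488, 151], [494, 91]]
sound R: L corner, R corner, left max [[454, -35], [434, -93], [498, -54]]
[ 0.1281539  -0.50872955  0.23073096] 0.24679817930622258
```

Request:
step_arm --pt "0.3 -0.33 0 0.0786 -1" --pt "0.6 -0.66 0 0.0786 -1" --pt "0.88 -1 0 0.0786 -1" --pt "0.88 -1 0 0.0786 -1" --force 40

```text
time: 0.6
eef_pos: [0.2202, -0.3284, 0.2313]
tool_rot: [-0.0, 1.0, 0.001, -0.0]
contact_force: [0.8, -0.4, -0.8]
opening: 0.0122
grip_force: 0.0
```

Request:
step_arm --pt "0.2 -0.33 0 0 -1" --pt "0.4 -0.66 0 0 -1" --pt "0.6 -1 0 0 -1"

```text
time: 0.98
eef_pos: [0.3104, -0.1805, 0.2314]
tool_rot: [0.0, 1.0, -0.001, 0.0]
contact_force: [1.4, -0.1, -0.6]
opening: -0.0
grip_force: 0.0
```

Request:
step_arm --pt "0.2 -0.33 0 0 -1" --pt "0.4 -0.66 0.3 0 -1" --pt "0.6 -1 0.6 0 -1"

```text
time: 1.35
eef_pos: [0.392, -0.0457, 0.1544]
tool_rot: [0.0, 1.0, -0.0, 0.001]
contact_force: [1.4, 0.3, -0.5]
opening: 0.0001
grip_force: 0.0
```

Request:
step_arm --pt "0 -0.27 0.2 0 -1" --pt "0 -0.27 0.2 0 -1" --pt "0 -0.27 0.2 0 -1"

```text
time: 1.72
eef_pos: [0.3909, -0.0068, 0.1253]
tool_rot: [0.0, 1.0, 0.0, 0.0]
contact_force: [0.1, -0.2, -1.0]
opening: 0.0
grip_force: 0.0
```

Request:
step_arm --pt "0 -0.14 0.3 0 -1" --pt "0 -0.14 0.55 0 -1" --pt "0 -0.14 0.55 0 -1" --pt "0 -0.14 0.55 0 -1"

```text
time: 2.22
eef_pos: [0.3917, 0.0049, 0.044]
tool_rot: [-0.004, 1.0, 0.004, 0.001]
contact_force: [-1.4, 0.2, 0.0]
opening: 0.0004
grip_force: 0.0
```

Request:
step_arm --pt "0 -0.04 0.15 0 -1" --pt "0 -0.04 0.23 0 -1" --pt "0 -0.04 0.23 0 -1"

```text
time: 2.6
eef_pos: [0.3907, 0.008, 0.0084]
tool_rot: [-0.005, 1.0, 0.007, -0.0]
contact_force: [-0.2, 0.0, -0.8]
opening: -0.0
grip_force: 0.0
```

Request:
step_arm --pt "0.06 -0.04 0 0 -1" --pt "0.15 -0.04 0 0 -1" --pt "0.24 -0.04 0 0 -1" --pt "0.34 -0.04 0 0 -1" --pt "0.44 -0.04 0 0 -1"

```text
time: 3.22
eef_pos: [0.4575, 0.0119, 0.0081]
tool_rot: [-0.007, 1.0, 0.009, -0.0]
contact_force: [-1.3, -0.4, -0.2]
opening: 0.0004
grip_force: 0.5
```

Request:
step_arm --pt "0.1 0 0 0 -1" --pt "0.2 0 0 0 -1" --pt "0.3 0 0 0 -1" --pt "0.4 0 0 0 -1" --pt "0.5 0 0 0 -1"

```text
time: 3.85
eef_pos: [0.5325, 0.0132, 0.0081]
tool_rot: [-0.007, 1.0, 0.009, -0.0]
contact_force: [-1.0, 0.1, -0.3]
opening: -0.0002
grip_force: 0.3
```

```bash
python3 - <<'E'
from h import *
a=snapshot('top')[:,:,::-1]; b=snapshot('side')[:,:,::-1]
A=cv2.resize(a[90:215,235:445],None,fx=2.8,fy=2.8,interpolation=cv2.INTER_CUBIC)
B=cv2.resize(b[115:255,225:385],None,fx=1.5,fy=1.5)
c=np.zeros((A.shape[0]+B.shape[0],600,3),np.uint8); c[:A.shape[0],:A.shape[1]]=A; c[A.shape[0]:,:B.shape[1]]=B
cv2.imwrite('pics/p1.png',c)
s=monitor.get_state(); print(s['eef_pos'],s['contact_force'])
E
```

```text
[0.53367048 0.01321471 0.00821881] [ 0.61724911 -0.78868136 -0.06028976]
```

View pics/p1.png

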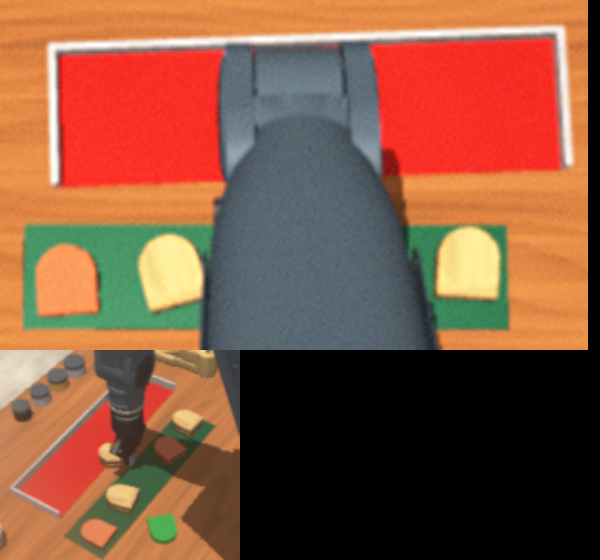

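The chipped heel sits ahead of the fingers and is entering the bay (around 110,453 in the side crop), so I'll keep pushing.

Request:
step_arm --pt "0.1 0 0 0 -1" --pt "0.2 0 0 0 -1" --pt "0.3 0 0 0 -1" --pt "0.4 0 0 0 -1" --pt "0.5 0 0 0 -1"

```text
time: 4.58
eef_pos: [0.6071, 0.0145, 0.0082]
tool_rot: [-0.007, 1.0, 0.009, -0.0]
contact_force: [-1.0, 0.1, 1.5]
opening: 0.0
grip_force: 0.5
```

Request:
step_arm --pt "0.03 0 0 0 -1" --pt "0.03 0 0 0 -1" --pt "-0.1 0 0 0 -1" --pt "-0.1 0 -0.3 0 -1" --pt "-0.1 0 -0.7 0 -1"

```text
time: 5.2
eef_pos: [0.5896, 0.0128, 0.1131]
tool_rot: [-0.007, 1.0, 0.009, -0.002]
contact_force: [0.7, -0.1, 0.9]
opening: 0.0002
grip_force: 0.0
```

Request:
step_arm --pt "-0.3 -0.35 0 0 -1" --pt "-0.6 -0.6 0 0 -1" --pt "-0.9 -1 0 0 -1" --pt "-0.9 -1 0 0 -1"

```text
time: 5.7
eef_pos: [0.472, 0.0614, 0.1152]
tool_rot: [-0.029, 0.998, 0.046, -0.002]
contact_force: [0.6, -0.3, 0.1]
opening: 0.0
grip_force: 0.0
```

```bash
python3 - <<'E'
from h import *
a=snapshot('top')[:,:,::-1]; b=snapshot('side')[:,:,::-1]
cv2.imwrite('pics/top2.png',a);cv2.imwrite('pics/side2.png',b)
A=cv2.resize(a[90:215,235:445],None,fx=2.8,fy=2.8,interpolation=cv2.INTER_CUBIC)
B=cv2.resize(b[115:255,225:385],None,fx=1.7,fy=1.7)
c=np.zeros((A.shape[0]+B.shape[0],600,3),np.uint8); c[:A.shape[0],:A.shape[1]]=A; c[A.shape[0]:,:B.shape[1]]=B
cv2.imwrite('pics/p2.png',c)
s=monitor.get_state(); print(s['eef_pos'],s['contact_force'])
E
```

```text
[0.47242723 0.06135129 0.11524598] [-0.44228023  0.1976986   0.7747176 ]
```

View pics/p2.png

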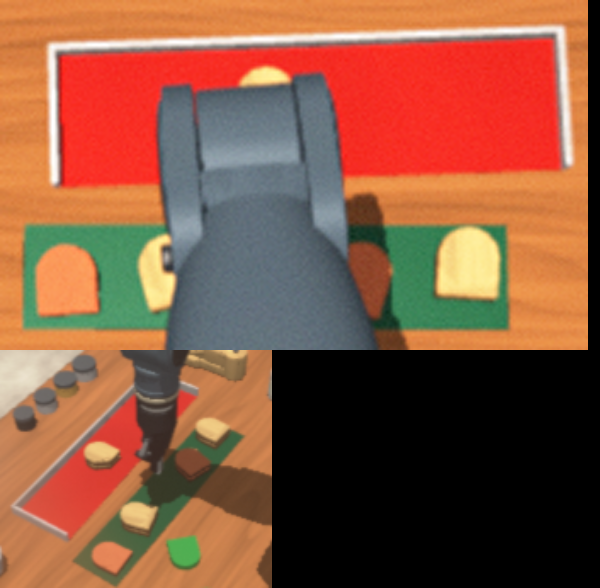

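```bash
python3 - <<'E'
from h import *
s=monitor.get_state(); print(s['time'],s['q'],s['dq'],s['eef_pos'],s['tool_rot'])
print([x for x in dir(env) if x[0]!='_'])
E
```

```text
5.8 [ 0.09177493  0.22834727 -0.34038027  1.00388406  0.05804093  3.14059889] [-7.68545036e-03  2.95541468e-02  4.54966492e-02 -9.25272523e-03
 -9.22715238e-03  8.28994220e-05] [0.47242723 0.06135129 0.11524598] [-0.02894532  0.99850464  0.04632187 -0.00222294]
['MotionError', 'grip_point_offset']
```

Request:
step_arm --pt "0 0 0 0 -1" --pt "0 0 0 0 -1"

```text
time: 6.05
eef_pos: [0.4745, 0.061, 0.1148]
tool_rot: [-0.029, 0.999, 0.046, -0.002]
contact_force: [0.3, -0.4, 1.3]
opening: 0.0004
grip_force: 0.0
```

```bash
python3 - <<'E'
from h import *
s=monitor.get_state(); print(s['time'],s['q'],s['dq'],s['eef_pos'],s['tool_rot'])
E
```

```text
6.05 [ 0.09092157  0.23165158 -0.33697176  1.0035613   0.0577423   3.14060729] [ 0.00071825  0.00223517 -0.0040793  -0.00018853  0.00036456 -0.00126587] [0.47453097 0.06104332 0.11484537] [-0.02880676  0.9985287   0.04589813 -0.00199083]
```

Request:
step_arm --pt "0 0 0 -0.5 -1" --pt "0 0 0 -0.5 -1" --pt "0 0 0 -0.5 -1" --pt "0 0 0 -0.5 -1" --pt "0 0 0 -0.5 -1"

```text
time: 6.68
eef_pos: [0.4743, 0.061, 0.1147]
tool_rot: [-0.027, 0.869, 0.495, 0.011]
contact_force: [0.9, 0.0, 0.6]
opening: -0.0
grip_force: 0.0
```

Request:
step_arm --pt "0 0 0 -0.3 -1" --pt "0 0 0 -0.3 -1" --pt "0 0 0 -0.3 -1" --pt "0 0 0 -0.3 -1" --pt "0 0 0 -0.3 -1"

```text
time: 7.3
eef_pos: [0.4742, 0.061, 0.1147]
tool_rot: [-0.019, 0.551, 0.834, 0.022]
contact_force: [-0.6, 0.3, -1.2]
opening: 0.0
grip_force: 0.0
```

```bash
python3 - <<'E'
from h import *
s=monitor.get_state(); print(s['time'],s['q'],s['eef_pos'],s['tool_rot'],2*np.arctan2(s['tool_rot'][2],s['tool_rot'][1]))
E
```

```text
7.3 [ 0.09089382  0.23175031 -0.33735346  1.00368075  0.05779906  1.25942269] [0.47422782 0.06101982 0.11466702] [-0.01883596  0.55137935  0.83375349  0.02193498] 1.9730063104751772
```

Request:
step_arm --pt "0 0 0 -0.372 -1" --pt "0 0 0 -0.372 -1" --pt "0 0 0 -0.372 -1" --pt "0 0 0 -0.372 -1" --pt "0 0 0 -0.372 -1"

```text
time: 7.92
eef_pos: [0.4742, 0.061, 0.1147]
tool_rot: [-0.007, 0.115, 0.993, 0.028]
contact_force: [0.5, 0.9, 0.1]
opening: 0.0001
grip_force: 0.0
```

Request:
step_arm --pt "0 0 0 -0.07 -1" --pt "0 0 0 -0.07 -1" --pt "0 0 0 -0.07 -1"

```text
time: 8.3
eef_pos: [0.4739, 0.0611, 0.1148]
tool_rot: [-0.004, 0.01, 1.0, 0.029]
contact_force: [0.1, 0.1, 0.2]
opening: -0.0001
grip_force: 0.0
```

```bash
python3 - <<'E'
from h import *
from scipy.spatial.transform import Rotation as Q
s=monitor.get_state(); w=s['tool_rot']; print(s['time'],s['eef_pos']); R=Q.from_quat([w[1],w[2],w[3],w[0]]).as_matrix(); print(R.round(3))
d=np.array([.395,.222,.115])-s['eef_pos']; print(R.T@d/.15)
E
```

```text
8.3 [0.47385365 0.06113446 0.11480227]
[[-1.     0.02  -0.007]
 [ 0.02   0.998  0.057]
 [ 0.008  0.057 -0.998]]
[0.54707992 1.05975012 0.06408539]
```

Request:
step_arm --pt "0.2 0.33 0 0 -1" --pt "0.4 0.7 0.03 0 -1" --pt "0.55 1 0.06 0 -1" --pt "0.55 1 0.06 0 -1" --pt "0.55 1 0.06 0 -0.5"

```text
time: 8.93
eef_pos: [0.3937, 0.2129, 0.1153]
tool_rot: [-0.004, 0.009, 1.0, 0.029]
contact_force: [0.1, -1.3, 0.5]
opening: 0.0172
grip_force: 0.0
```

```bash
cat > g.py <<'E'
from h import *
import sys
from scipy.spatial.transform import Rotation as Q
s=monitor.get_state(); w=s['tool_rot']; R=Q.from_quat([w[1],w[2],w[3],w[0]]).as_matrix(); print(s['time'],s['eef_pos'],s['opening'],R[:,2].round(3),R[:,0].round(3))
for a in sys.argv[1:]: print(a,(R.T@(np.array(eval(a))-s['eef_pos'])/.15).round(3))
E
python3 g.py [.395,.222,.008]
```

```text
8.925 [0.39370764 0.2128852  0.11526025] 0.01721957459985543 [-0.007  0.057 -0.998] [-1.     0.017  0.008]
[.395,.222,.008] [-0.013  0.02   0.717]
```

Request:
step_arm --pt "0 0.02 0.25 0 -0.5" --pt "0 0.02 0.5 0 -0.5" --pt "0 0.02 0.72 0 -0.5" --pt "0 0.02 0.72 0 -0.5"

```text
time: 9.43
eef_pos: [0.392, 0.2202, 0.006]
tool_rot: [-0.006, 0.01, 1.0, 0.028]
contact_force: [0.4, -0.2, 0.4]
opening: 0.0215
grip_force: 0.0
```

```bash
python3 g.py [.485,.221,.006]
```

```text
9.425 [0.39197708 0.22017712 0.00595283] 0.02151901174178828 [-0.011  0.055 -0.998] [-1.     0.02   0.012]
[.485,.221,.006] [-0.62   0.018 -0.007]
```

Request:
step_arm --pt "-0.12 0 0 0 -0.5" --pt "-0.24 0.01 0 0 -0.5" --pt "-0.36 0.01 0 0 -0.5" --pt "-0.5 0.02 0 0 -0.5" --pt "-0.6 0.02 0 0 -0.5"

```text
time: 10.05
eef_pos: [0.4861, 0.2236, 0.0087]
tool_rot: [-0.002, 0.009, 1.0, 0.029]
contact_force: [-0.4, -0.5, 1.2]
opening: 0.0209
grip_force: 0.2
```

Request:
step_arm --pt "0 0 0 0 -0.5" --pt "0.15 0 0 0 -1" --pt "0.15 0 -0.3 0 -1" --pt "0.15 0 -0.6 0 -1"

```text
time: 10.55
eef_pos: [0.4598, 0.2183, 0.0981]
tool_rot: [-0.004, 0.008, 1.0, 0.028]
contact_force: [0.6, 0.4, 0.2]
opening: -0.0
grip_force: 0.0
```

Request:
step_arm --pt "0.4 0.2 0 0 -1" --pt "0.7 0.5 0 0 -1" --pt "0.7 0.5 0 0 -1"

```text
time: 10.92
eef_pos: [0.3544, 0.2969, 0.1029]
tool_rot: [-0.004, 0.006, 1.0, 0.029]
contact_force: [0.5, 0.3, -0.5]
opening: 0.0001
grip_force: 0.0
```

```bash
python3 g.py [.525,.29,.08]; python3 - <<'E'
from h import *
a=snapshot('top')[:,:,::-1]; b=snapshot('side')[:,:,::-1]
A=cv2.resize(a[90:215,235:445],None,fx=2.8,fy=2.8,interpolation=cv2.INTER_CUBIC)
B=cv2.resize(b[115:255,225:385],None,fx=1.7,fy=1.7)
c=np.zeros((A.shape[0]+B.shape[0],600,3),np.uint8); c[:A.shape[0],:A.shape[1]]=A; c[A.shape[0]:,:B.shape[1]]=B
cv2.imwrite('pics/p3.png',c)
cv2.imwrite('pics/side3.png',b)
E
```

```text
10.925 [0.35440074 0.29685491 0.10291947] 0.00013017259060154414 [-0.007  0.058 -0.998] [-1.     0.012  0.008]
[.525,.29,.08] [-1.139 -0.04   0.141]
```

View pics/p3.png

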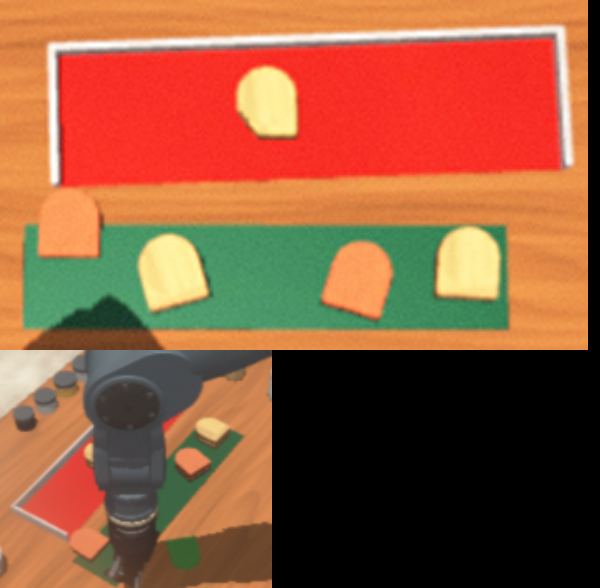

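The chipped heel is fully inside the bay (crop 268,102). The thin one is just short of the left fence's end (crop 70,222), so it needs about 32 mm to the right before it goes in.

```bash
python3 - <<'E'
from h import *
print(ray('top',[[x/2.8+234.8,y/2.8+89.8] for x,y in [(38,225),(101,225),(70,188),(70,255)]],.014).round(3))
print(ray('top',[[x/2.8+234.8,y/2.8+89.8] for x,y in [(61,185),(50,187)]],.0).round(3))
print(ray('top',[[x/2.8+234.8,y/2.8+89.8] for x,y in [(268,66),(268,137),(237,100),(298,100)]],.028).round(3))
E
```

```text
[[0.53  0.254 0.014]
 [0.531 0.19  0.014]
 [0.569 0.222 0.014]
 [0.499 0.221 0.014]]
[[0.575 0.233 0.   ]
 [0.573 0.244 0.   ]]
[[ 0.694  0.019  0.028]
 [ 0.62   0.019  0.028]
 [ 0.658  0.051  0.028]
 [ 0.659 -0.012  0.028]]
```

Request:
step_arm --pt "-0.35 -0.01 0 0 -1" --pt "-0.7 -0.01 0 0 -1" --pt "-1 0 0 0 -1" --pt "-1 0 0 0 -1"

```text
time: 11.52
eef_pos: [0.5111, 0.2912, 0.1002]
tool_rot: [-0.003, 0.01, 1.0, 0.029]
contact_force: [-1.2, 0.4, -0.6]
opening: 0.0002
grip_force: 0.0
```

```bash
python3 g.py [.533,.292,.007]
```

```text
11.525 [0.51111334 0.29121179 0.10016423] 0.00018766553555679547 [-0.006  0.057 -0.998] [-1.     0.021  0.007]
[.533,.292,.007] [-0.15  -0.027  0.619]
```

Request:
step_arm --pt "-0.14 -0.02 0.2 0 -1" --pt "-0.14 -0.03 0.42 0 -1" --pt "-0.14 -0.03 0.61 0 -1" --pt "-0.14 -0.03 0.61 0 -1"

```text
time: 12.02
eef_pos: [0.5257, 0.2914, 0.0072]
tool_rot: [-0.006, 0.009, 1.0, 0.027]
contact_force: [-0.6, 0.2, 0.0]
opening: -0.0003
grip_force: 0.0
```

```bash
python3 g.py [.533,.236,.007]
```

```text
12.025 [0.52574372 0.29141728 0.00720207] -0.0003162825378212393 [-0.011  0.055 -0.998] [-1.     0.018  0.012]
[.533,.236,.007] [-0.055 -0.368 -0.02 ]
```

Request:
step_arm --pt "-0.04 -0.08 -0.005 0 -1" --pt "-0.05 -0.16 -0.01 0 -1" --pt "-0.05 -0.24 -0.015 0 -1" --pt "-0.05 -0.31 -0.02 0 -1" --pt "-0.05 -0.37 -0.02 0 -1"

```text
time: 12.65
eef_pos: [0.5343, 0.2368, 0.0093]
tool_rot: [-0.004, 0.009, 1.0, 0.029]
contact_force: [-0.5, 0.8, 1.3]
opening: -0.0002
grip_force: 0.2
```

Request:
step_arm --pt "0 0 0 0 -1" --pt "0 0.1 0 0 -1" --pt "0 0.1 -0.3 0 -1" --pt "0 0.1 -0.6 0 -1"

```text
time: 13.15
eef_pos: [0.5346, 0.2488, 0.1004]
tool_rot: [-0.004, 0.008, 1.0, 0.029]
contact_force: [1.1, 1.1, -0.0]
opening: 0.0001
grip_force: 0.0
```

Request:
step_arm --pt "0.4 0 0 0 -0.5" --pt "0.8 0 0 0 -0.5" --pt "1 0 0 0 -0.5" --pt "1 0 0 0 -0.5"

```text
time: 13.65
eef_pos: [0.3831, 0.2508, 0.1014]
tool_rot: [-0.004, 0.007, 1.0, 0.029]
contact_force: [0.8, -0.2, 0.5]
opening: 0.0215
grip_force: 0.0
```

```bash
python3 g.py [.43,.19,.1]; python3 - <<'E'
from h import *
a=snapshot('top')[:,:,::-1]
A=cv2.resize(a[90:215,235:445],None,fx=2.8,fy=2.8,interpolation=cv2.INTER_CUBIC)
cv2.imwrite('pics/p4.png',A)
E
```

```text
13.65 [0.3831218  0.25083433 0.10135436] 0.021528916797761952 [-0.007  0.058 -0.998] [-1.     0.014  0.008]
[.43,.19,.1] [-0.318 -0.401 -0.017]
```

View pics/p4.png

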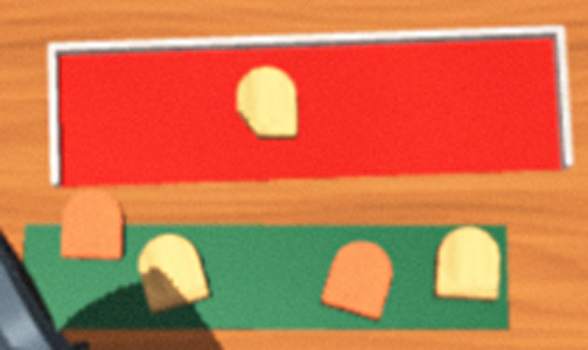

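Request:
step_arm --pt "-0.2 -0.2 0 0 -0.5" --pt "-0.42 -0.35 0 0 -0.5" --pt "-0.42 -0.35 0.3 0 -0.5" --pt "-0.42 -0.35 0.55 0 -0.5" --pt "-0.42 -0.35 0.58 0 -0.5"

```text
time: 14.32
eef_pos: [0.4461, 0.2012, 0.0084]
tool_rot: [-0.006, 0.009, 1.0, 0.028]
contact_force: [-0.6, -0.0, 1.0]
opening: 0.0213
grip_force: 0.0
```

```bash
python3 g.py [.45,.197,.008] [.49,.195,.007] [.53,.186,.007]
```

```text
14.325 [0.44610639 0.20115351 0.00840263] 0.021315468160638045 [-0.011  0.056 -0.998] [-1.     0.017  0.012]
[.45,.197,.008] [-0.026 -0.027  0.001]
[.49,.195,.007] [-0.293 -0.036  0.004]
[.53,.186,.007] [-0.561 -0.092 -0.002]
```

Request:
step_arm --pt "-0.13 -0.02 0 0 -0.5" --pt "-0.24 -0.03 0.003 0 -0.5" --pt "-0.34 -0.04 0.002 0 -0.5" --pt "-0.44 -0.06 0 0 -0.5" --pt "-0.54 -0.09 0 0 -0.5"

```text
time: 14.95
eef_pos: [0.5284, 0.1864, 0.0093]
tool_rot: [-0.004, 0.008, 1.0, 0.029]
contact_force: [0.2, 0.6, 0.1]
opening: 0.0214
grip_force: 0.2
```

```bash
python3 g.py [.61,.182,.008]; python3 - <<'E'
from h import *
b=snapshot('side')[:,:,::-1]; a=snapshot('top')[:,:,::-1]
A=cv2.resize(a[90:215,235:445],None,fx=2.8,fy=2.8,interpolation=cv2.INTER_CUBIC)
B=cv2.resize(b[115:255,225:385],None,fx=1.7,fy=1.7)
c=np.zeros((A.shape[0]+B.shape[0],600,3),np.uint8); c[:A.shape[0],:A.shape[1]]=A; c[A.shape[0]:,:B.shape[1]]=B
cv2.imwrite('pics/p5.png',c)
E
```

```text
14.95 [0.52837842 0.18638031 0.0093205 ] 0.021412899322352037 [-0.007  0.058 -0.998] [-1.     0.017  0.008]
[.61,.182,.008] [-0.545 -0.02   0.003]
```

View pics/p5.png

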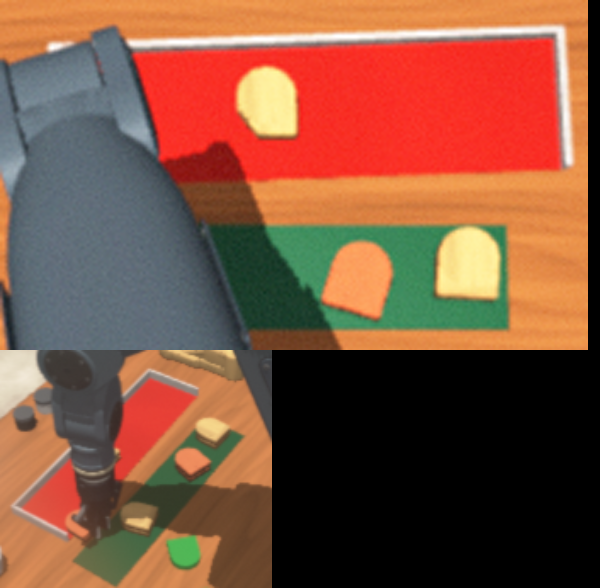

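The thin heel stays ahead of the fingers, inside the left fence (side crop 75,522). I'll push on to x ≈ 0.604.

Request:
step_arm --pt "-0.1 0 0 0 -0.5" --pt "-0.2 -0.01 0 0 -0.5" --pt "-0.3 -0.01 0 0 -0.5" --pt "-0.4 -0.02 0 0 -0.5" --pt "-0.5 -0.02 0 0 -0.5"

```text
time: 15.68
eef_pos: [0.6033, 0.1822, 0.0083]
tool_rot: [-0.004, 0.008, 1.0, 0.029]
contact_force: [-1.1, 0.7, -0.9]
opening: 0.0214
grip_force: 0.2
```

Request:
step_arm --pt "-0.01 0 0 0 -0.5" --pt "-0.01 0 0 0 -0.5" --pt "0.15 0 0 0 -0.5" --pt "0.15 0 -0.3 0 -0.5" --pt "0.15 0 -0.6 0 -0.5"

```text
time: 16.3
eef_pos: [0.579, 0.1774, 0.0991]
tool_rot: [-0.005, 0.008, 1.0, 0.028]
contact_force: [1.5, 0.4, -0.1]
opening: 0.0213
grip_force: 0.0
```

Request:
step_arm --pt "0.4 0 0 0 -0.5" --pt "0.8 0 0 0 -0.5" --pt "1 0 0 0 -0.5" --pt "1 0 0 0 -0.5"

```text
time: 16.8
eef_pos: [0.4278, 0.1798, 0.1]
tool_rot: [-0.004, 0.008, 1.0, 0.029]
contact_force: [1.1, 0.9, -0.0]
opening: 0.0214
grip_force: 0.0
```

Request:
step_arm --pt "0.3 0 0 0 -0.5" --pt "0.6 0 0 0 -0.5" --pt "0.6 0 0 0 -0.5" --pt "0.6 0 0 0 -0.5"

```text
time: 17.3
eef_pos: [0.3418, 0.182, 0.1007]
tool_rot: [-0.003, 0.008, 1.0, 0.029]
contact_force: [0.9, 0.4, -0.3]
opening: 0.0212
grip_force: 0.0
```

```bash
python3 g.py; python3 - <<'E'
from h import *
b=snapshot('side')[:,:,::-1]; a=snapshot('top')[:,:,::-1]
A=cv2.resize(a[90:215,235:445],None,fx=2.8,fy=2.8,interpolation=cv2.INTER_CUBIC)
B=cv2.resize(b[115:255,225:385],None,fx=1.7,fy=1.7)
c=np.zeros((A.shape[0]+B.shape[0],600,3),np.uint8); c[:A.shape[0],:A.shape[1]]=A; c[A.shape[0]:,:B.shape[1]]=B
cv2.imwrite('pics/p6.png',c)
E
```

```text
17.3 [0.34177696 0.18204422 0.10074031] 0.02121295290980104 [-0.005  0.058 -0.998] [-1.     0.016  0.006]
```

View pics/p6.png

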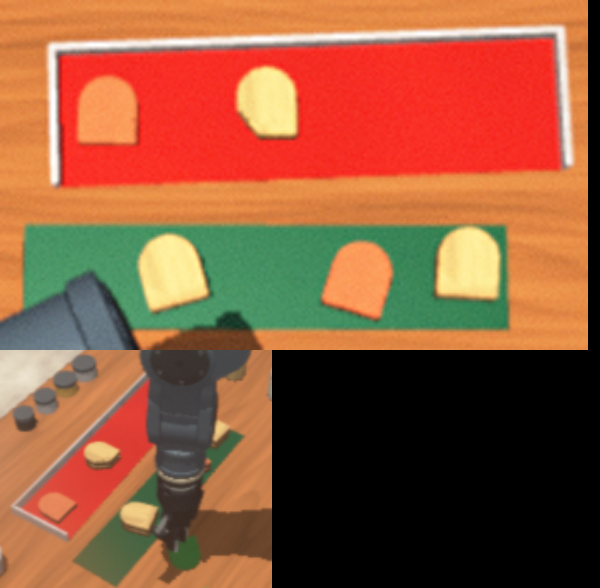

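Both scrap heels lie wholly inside the bay: thin at crop (108,110), chipped at (268,102). The sound heels haven't moved and the arm is clear.

```bash
python3 -c "
from workcell import sign_off; print(sign_off())"
```

```text
the job is handed in; nothing more can be done
None
```

I slid both scrap heels flat into the red bay and handed the job in at about 17 s. The last picture shows the three sound heels where they started and the arm clear; I didn't re-measure the glue bottle, hammer, tack cup and last, but no move showed contact with them.

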